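# Tuck a returned bunk tag under the holder's sprung arm

### The arm

A 6-joint arm with a two-finger parallel gripper is mounted at the origin on the work surface. World frame = base frame: x ahead of the robot, y to its left, z up, the work surface at z = 0. Lengths are in m, angles in rad, forces in N, time in s.
With the tool pointing down it reaches from about 0.35 to 0.975 m from the base axis. Payload 17.4 kg.
Tool frame: the origin (TCP) lies on the centre line of the jaws, within the pads' length; the fingertips stand 25 mm ahead of it and the grasp point (between the pads) lies 6 mm ahead of it; z points along the fingers, y is the direction in which the jaws open and shut (so a half turn about z gives the same grasp; the last joint's range is limited). The gripper opens to 85 mm and grips with 20 to 120 N. Pads are 22 mm wide; open, the fingers measure 114 mm over their backs; the gripper's body (76 mm by 85 mm) begins 54 mm behind the grasp point. The pads swing forward as they close: fully open they stand 13 mm farther back than shut.
Start: joints at [-1.238, 0.116, 1.442, -0, 1.584, -0.038], TCP at [0.245, -0.629, 0.256] pointing down, gripper open.
Joint ranges: [-2.83, 2.83], [-0.83, 2.19], [0.07, 2.5], [-1.14, 4.28], [0.01, 3], [-2.97, 2.97]. Speed limits (rad/s): [1.89, 1.89, 2.22, 3.14, 3.14, 3.14].

### API

Orientations are given as a rotation vector (axis times angle).
In Python, from bench import bot gives the robot as it stands. The module is installed in compiled form; this text tells all that it offers.
- The arm moves only by the tool apply_moves, never from a script. Its argument "series" is a list that holds one entry, the list of rows, each a list of 7 numbers: the shift along the tool's x, y, z in m, then the turn, a rotation vector about the tool's x, y, z in degrees, then the opening in per cent of the stroke, from 0 (shut) to 100 (fully open). In form: [[[tx, ty, tz, ax, ay, az, fingers], ...]]. A call has 1 to 8 rows; each row shifts and turns the commanded pose from where the row before left it, along the tool's axes as they then stand; what a row does not reach is not made up. A row lasts 1/8 s, in which the tool goes at most 62.5 mm and 10.7 degrees, less where a joint would pass 70% of its speed; a pose out of reach is approached as far as the arm can. A call with a gripper value outside its range is refused whole. The fingers move at their own pace and stop on an object; "squeeze" is the grip in N (left out, the last holds). Time passes only in rows, so rows that do not move let the fingers close. It gives the time, the measured TCP pose, the force and the opening at its end, in the units of the state.
- bot.get_state(): the state, without advancing time (a new reading comes with each control period).
- bot.camera(name): name is "side" or "top"; returns a dict with "img" (480x640x3 uint8, red, green, blue), "K" (3x3 intrinsics, pixels), "rvec" (rotation vector, rad) and "tvec" (3), from world to camera coordinates, as OpenCV has them. Camera axes: x right, y down, z forward; pixel columns grow to the right and rows downward; lengths in m; the calibration is good to about 2 mm. A picture is of the moment at which its call begins. There is no depth.
- bot.close_job(): hands the job in, once; it reports no verdict.
Trained networks look in a picture, given as the dict that the camera call returned (one of the last four; its "shot" number tells which), for a name from the list of things; names that differ only in an ending like _2 or _b are one class to them, and where a whole thing is asked for, a point or a joint stands for the part that bears it (a point fixed in the world has none). Each returns a list of dicts, best first, with "confidence" (0 to 1); they miss things now and then, are a little off and sometimes report something else, mostly with a low value. They report only what shows in the picture. A call takes as long as a camera call. They do not tell look-alikes from the thing itself.
- bot.recognise(picture, thing): "rect" ([left, top, right, bottom] in pixels, round what is visible of it).
- bot.outline_of(picture, thing): "pixels" (480x640 bool, what is visible of it) and "rect" ([left, top, right, bottom] in pixels, round what is visible of it).
- bot.landmark_of(picture, thing): "xy" ([column, row] in pixels: a listed point, or the origin of a listed thing).
The state is a dict: "clock": time; "joint_positions": joint angles; "joint_velocities": joint speeds; "joint_efforts": joint torques, N m; "position": TCP position; "orientation": TCP orientation; "ft_force": force on the tool from outside, world axes, zero at the start; "torque": the same for the moment, N m; "opening": finger opening in m.
Only numpy, scipy, OpenCV 4.12 (cv2) and the standard library are available. Lean on these libraries where they do the work, as an engineer would, in place of code of your own. Each camera call takes 0.05 s, during which the arm holds its last target. There are 200 camera calls.

### The job

A guest has checked out and left the wooden bunk tag on the table: put it back on top of the pile in the tag holder, eyelet end outward, sliding it in under the sprung arm's upturned toe until the arm drops into its groove and it bumps against the back stop. Then, without letting go, pull it straight back steadily with about 8 newtons for about a second to prove that the arm has caught it, and let go with the tag still in. Do not drag out the pile's tags, and leave the mug and the spinning top where they are.

Things in the scene. Friction and masses are not known exactly. Their poses are not given: they have to be found in the camera images.
- tag: Loose bunk tag: plywood slat 120 (x) x 44 (y) x 8 mm (z), 20 to 45 g, flat on the table. Origin: centre of its underside. +x end: the nose, goes in first, points within 0.7 rad of world +x; a flush brass eyelet marks the -x end. A groove 4 mm deep runs across its top at x = -4 to 20 mm. Grip it across its width 35 to 45 mm behind its origin, fingertips level with its mid-thickness
- tag_nose (a point): Middle of the loose tag's nose face: 60 mm ahead (+x) of the tag's origin, 4 mm above its underside
- tag_eyelet (a point): Centre of the loose tag's eyelet (15 mm across): 48 mm behind (-x) the tag's origin, 4 mm above its underside
- tag_holder: Tag holder, fixed to the table: grey cast base 176 x 88 x 12 mm with steel fittings. Origin on the table, on the centre line. +x: the direction in which tags slide in (within 0.4 rad of world +x); y across, z up. Tags lie flat along x in a pile: its top is at z = 28 mm, x = -75 to 44 mm, y = -22 to 22 mm. Nothing stands beside the pile's tail; all of it stays under 60 mm high
- tag_home (a point): Where the loose tag's origin must come: holder x = -15, y = 0, z = 28 mm (on the pile's top, nose touching the stop); axes as the holder's. The tag's grip place near the tail is then at holder x = -50 to -60 mm, clear in front of the guides; the arm's toe is above the tag, between the fingers (toe 20 mm wide)
- guide_mouth (a point): Middle of the open end of the two steel side guides, at holder x = -19, z = 28 mm; they stand up to z = 42 mm, their inner faces 33 mm either side of the centre line here, narrowing to 25 mm at holder x = 0 and straight from there to the stop
- press_arm: Sprung steel arm, 20 mm wide, hinged to lift about y. Origin: on its hinge pin, holder x = 75, z = 42 mm. Sprung down with about 2 N. Needs no lifting by hand: a tag slid along the pile's top from in front of the toe runs under it and lifts it; this takes 3 to 8 N. Then its lip drops into the tag's groove and stops the tag from coming back out; it holds over 15 N
- toe_tip (a point): Lower edge of the tip of the arm's upturned toe: as it rests on the pile, at holder x = -46, z = 43 mm (15 mm above the pile's top); the toe slopes down from here at 23 degrees to the lip
- catch_lip (a point): Lower back edge of the arm's down-turned lip, which rests in the groove of the topmost tag: now at holder x = 3, z = 24 mm. With the loose tag home it lies in that tag's groove, 3 to 4 mm from the groove's nose-side wall: so a pull slides the tag back 3 to 4 mm (about 3 N of friction), then it catches and the force rises
- back_stop: Two steel uprights, 30 mm high, 14 to 28 mm either side of the centre line, at the inner end of the tag space. Origin: middle of the face that the noses bump against, at holder x = 45, z = 12 mm; axes as the holder's
- pile_top: Upper of the two tags already in the holder, same make as the loose tag; lies loose under the arm, its nose 0.5 mm short of the stop. Origin: centre of its underside, at z = 20 mm
- pile_low: Lower of the two tags already in the holder, same make, loose, on the base. Origin: centre of its underside, at z = 12 mm
- mug: Bystander: open aluminium mug, 76 mm across, 80 mm high, with a handle; stands loose. Origin: centre of its underside
- spinning_top: Bystander: wooden spinning top lying loose on its side, 46 mm across, 62 mm long. Origin: on the table under its widest part; its x runs from the point to the stem
Things that resemble listed ones, but are neither listed nor needed, are in the scene too. What is shaped like the tag but turquoise is not meant. Of the things that look like the tag_holder, take the one that is farthest to the robot's right at the start.

How it is judged:
By the outcome, as a careful person would: the job done as asked, in the order asked, and still so for the second after the job is handed in, with the robot touching nothing.
It also fails if it takes over 53 s, if anything falls off the work surface, if the arm or the gripper's body presses on something with over 40 N, if the wrist force passes 120 N, or if a joint passes its speed limit or range.

## Working session

There is one attempt and no reset: what is moved stays moved. The work goes in short steps, Python scripts to look and compute and a tool call to move; the robot and the scene stay as the last step left them, time stands still between calls to the robot, and variables do not carry over. Pictures are saved under pics/ and viewed, about 8 in all and at most 12, crops included, and the job is handed in when it is done.

Besides the shell and the picture viewer there is one more tool, called after "Request:" in YAML: its name, and indented under it one key for each argument. apply_moves: Moves the arm, as the interface text tells. Its arguments: {"type":"object","properties":{"series":{"type":"array","items":{"type":"array","items":{"type":"array","items":{"type":"number"}}}},"squeeze":{"type":"number"}},"required":["series"]}

```bash
mkdir -p pics; cat > h.py <<'E'
import numpy as np, cv2
from bench import bot
def cam(n):
    return bot.camera(n)
def ray(p,xy):
    R=cv2.Rodrigues(np.array(p['rvec'],float))[0]; t=np.array(p['tvec'],float).ravel()
    d=R.T@np.linalg.inv(p['K'])@np.array([xy[0],xy[1],1.]); return -R.T@t,d
def atz(p,xy,z):
    o,d=ray(p,xy); return o+d*(z-o[2])/d[2]
def proj(p,X):
    return cv2.projectPoints(np.array(X,float).reshape(-1,3),np.array(p['rvec'],float),np.array(p['tvec'],float),np.array(p['K'],float),None)[0].reshape(-1,2)
def save(p,n,rect=None,s=1):
    im=p['img'][:,:,::-1]
    if rect: l,t,r,b=rect; im=im[t:b,l:r]
    cv2.imwrite('pics/'+n,cv2.resize(im,None,fx=s,fy=s,interpolation=cv2.INTER_CUBIC))
E
python3 - <<'E'
from h import *
np.set_printoptions(precision=3,suppress=True)
s=bot.get_state(); print(s['position'],s['orientation'],s['opening'],s['clock'])
P={n:cam(n) for n in('top','side')}
for n,p in P.items():
    save(p,n+'0.png'); print(n,ray(p,(320,240)))
    for t,z in(('tag',0),('tag_nose',.004),('tag_eyelet',.004),('tag_holder',0),('tag_home',.028),('guide_mouth',.028),('toe_tip',.043),('back_stop',.012),('press_arm',.042),('mug',0),('spinning_top',0)):
        print(n,t,[(np.round(d['xy']),round(d['confidence'],2),atz(p,d['xy'],z)[:2]) for d in bot.landmark_of(p,t)])
E
```

```text
[ 0.245 -0.629  0.256] [-3.087 -0.579  0.   ] 0.08522814641276599 0.0
top (array([0.511, 0.066, 0.81 ]), array([ 0.061,  0.002, -0.998]))
top tag [(array([200., 102.]), 0.82, array([0.808, 0.281])), (array([247., 200.]), 0.75, array([0.631, 0.196])), (array([170., 192.]), 0.64, array([0.645, 0.331]))]
top tag_nose [(array([238., 173.]), 0.82, array([0.678, 0.211])), (array([162., 226.]), 0.81, array([0.586, 0.342])), (array([167.,  97.]), 0.66, array([0.815, 0.338]))]
top tag_eyelet [(array([264., 224.]), 0.88, array([0.588, 0.165])), (array([173., 169.]), 0.78, array([0.686, 0.326])), (array([224., 108.]), 0.57, array([0.795, 0.237]))]
top tag_holder [(array([418., 187.]), 0.88, array([ 0.653, -0.105])), (array([227., 375.]), 0.57, array([0.33 , 0.227]))]
top tag_home [(array([422., 196.]), 0.68, array([ 0.632, -0.104])), (array([225., 389.]), 0.62, array([0.313, 0.224]))]
top guide_mouth [(array([419., 199.]), 0.87, array([ 0.628, -0.099])), (array([308., 276.]), 0.69, array([0.498, 0.088])), (array([221., 392.]), 0.58, array([0.308, 0.231])), (array([418., 211.]), 0.18, array([ 0.
[... 1627 characters left out ...]
)), (array([123., 249.]), 0.66, array([0.287, 0.241])), (array([453., 305.]), 0.42, array([ 0.662, -0.141]))]
side back_stop [(array([452., 305.]), 0.67, array([ 0.694, -0.115])), (array([184., 264.]), 0.47, array([0.371, 0.193])), (array([426., 317.]), 0.39, array([ 0.641, -0.115]))]
side press_arm [(array([198., 242.]), 0.75, array([0.402, 0.203])), (array([467., 284.]), 0.66, array([ 0.719, -0.114]))]
side mug [(array([277., 281.]), 0.82, array([0.495, 0.086])), (array([450., 303.]), 0.27, array([ 0.707, -0.099]))]
side spinning_top [(array([221., 222.]), 0.58, array([0.485, 0.331])), (array([407., 302.]), 0.49, array([ 0.65 , -0.063])), (array([337., 222.]), 0.24, array([0.694, 0.216]))]
```

View pics/top0.png

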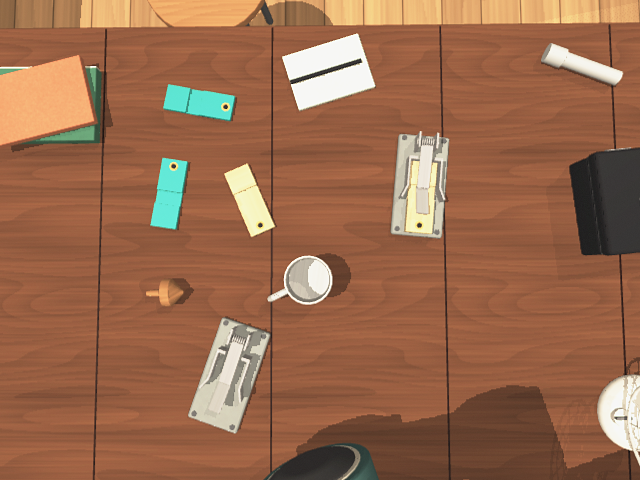

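View pics/side0.png

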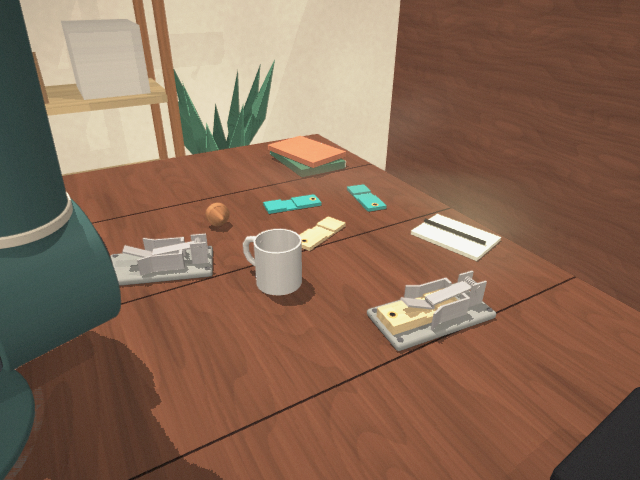

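The top view shows three tag-shaped things: turquoise at (200,103) and (170,193), which are ruled out, and pale wood at (249,200), which is the loose tag. There are two holders, at (229,375) and at (420,186). The second is farthest right (−y) and holds the pile, so it is the one meant. Next I'll fit both poses and confirm with a crop.

```bash
cat > fit.py <<'E'
from h import *
from scipy.optimize import least_squares
HP={'tag_holder':(0,0,0),'tag_home':(-.015,0,.028),'guide_mouth':(-.019,0,.028),'toe_tip':(-.046,0,.043),'catch_lip':(.003,0,.024),'back_stop':(.045,0,.012),'press_arm':(.075,0,.042)}
TP={'tag':(0,0,0),'tag_nose':(.06,0,.004),'tag_eyelet':(-.048,0,.004)}
def tf(v,X,z=0):
    X=np.array(X,float).reshape(-1,3);c,s=np.cos(v[2]),np.sin(v[2])
    return np.c_[v[0]+c*X[:,0]-s*X[:,1],v[1]+s*X[:,0]+c*X[:,1],z+X[:,2]]
def fit(pics,pts,v0,tol=20,extra=None):
    obs=[]
    for p in pics:
        for n,X in pts.items():
            for d in bot.landmark_of(p,n):
                if np.linalg.norm(proj(p,tf(v0,X))[0]-d['xy'])<tol: obs.append((p,n,X,np.array(d['xy'])));break
    f=lambda v:np.concatenate([proj(p,tf(v,X))[0]-xy for p,n,X,xy in obs])
    r=least_squares(f,v0,x_scale=[.01,.01,.1],loss='soft_l1')
    return r.x,[(n,np.round(e,1)) for (p,n,_,_),e in zip(obs,f(r.x).reshape(-1,2))]
def quad(p,mask):
    c=max(cv2.findContours(mask.astype(np.uint8),cv2.RETR_EXTERNAL,cv2.CHAIN_APPROX_NONE)[0],key=cv2.contourArea)
    return cv2.boxPoints(cv2.minAreaRect(c))
E
python3 - <<'E'
from fit import *
np.set_printoptions(precision=4,suppress=True)
P=[cam('top'),cam('side')]
h,e=fit(P,HP,[.651,-.103,-.09]);print('holder',h,e)
t,e=fit(P,TP,[.637,.194,.48]);print('tag',t,e)
for p,thing,c,z in((P[0],'tag',(249,200),.008),(P[0],'tag_holder',(420,186),.012)):
    for d in bot.outline_of(p,thing):
        l,tp,r,b=d['rect']
        if l<c[0]<r and tp<c[1]<b:
            q=quad(p,d['pixels']);w=np.array([atz(p,x,z)[:2] for x in q]);print(thing,d['confidence'],q.round(1).tolist(),'c',w.mean(0),[ (np.linalg.norm(w[i]-w[i-1]).round(4),np.arctan2(*(w[i]-w[i-1])[::-1]).round(3)) for i in range(4)])
box=lambda a,b,w,z:[(a,-w,z),(b,-w,z),(b,w,z),(a,w,z)]
im=P[0]['img'];
P[0]['img']=cv2.resize(im,None,fx=3,fy=3,interpolation=cv2.INTER_CUBIC)
for v,B in((t,box(-.06,.06,.022,.008)),(h,box(-.088,.088,.044,.012)),(h,box(-.075,.044,.022,.028))):
    cv2.polylines(P[0]['img'],[np.int32(proj(P[0],tf(v,B))*3+1)],True,(255,0,0),1)
save(P[0],'fit.png',(645,360,1400,780))
E
```

```text
holder [ 0.6516 -0.1043 -0.1376] [('tag_holder', array([-0.5,  2.3])), ('tag_home', array([-0.1, -1.1])), ('guide_mouth', array([ 1.5, -2.7])), ('toe_tip', array([5.1, 2. ])), ('catch_lip', array([ 1.9, -1.2])), ('press_arm', array([ 4.3, -1.6])), ('tag_holder', array([-0.6,  2.2])), ('tag_home', array([0.2, 0.4])), ('guide_mouth', array([-0.6, -1.3])), ('toe_tip', array([-2.8, -0. ])), ('catch_lip', array([-1. , -3.4])), ('back_stop', array([-1.2, -3.7])), ('press_arm', array([ 1.8, -1.4]))]
tag [0.6311 0.1895 0.4274] [('tag', array([1.9, 0.6])), ('tag_nose', array([ 0.2, -4.3])), ('tag_eyelet', array([ 0.9, -3.5])), ('tag', array([-2. , -0.3])), ('tag_nose', array([-0.5, -2. ])), ('tag_eyelet', array([-4.4, -1.1]))]
tag 0.79 [[222.8000030517578, 173.3000030517578], [247.5, 162.5], [275.29998779296875, 225.6999969482422], [250.60000610351562, 236.60000610351562]] c [0.6311 0.1905] [(np.float64(0.121), np.float64(0.42)), (np.float64(0.0471), np.float64(-1.156)), (np.float64(0.1211), np.float64(-2.726)), (np.float64(0.0466), np.float64(1.984))]
tag_holder 0.77 [[389.20001220703125, 232.89999389648438], [396.79998779296875, 131.3000030517578], [448.8999938964844, 135.1999969482422], [441.29998779296875, 236.8000030517578]] c [ 0.6565 -0.1032] [(np.float64(0.0888), np.float64(1.493)), (np.float64(0.1774), np.float64(-0.087)), (np.float64(0.0901), np.float64(-1.653)), (np.float64(0.177), np.float64(3.048))]
```

View pics/fit.png

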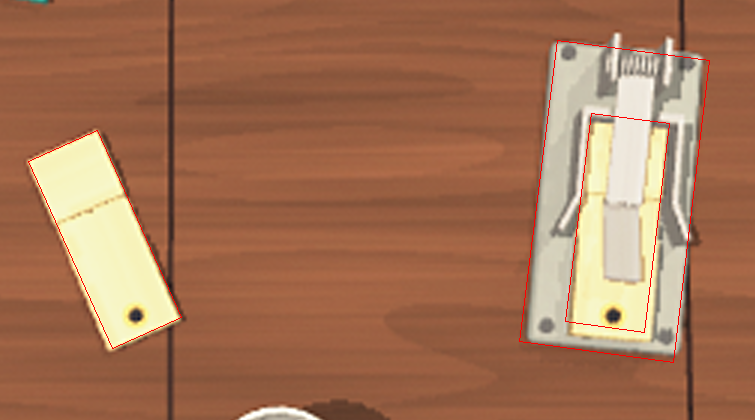

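The crop shows the pale wooden tag with its eyelet at the near end (fit good: 0.631, 0.190, yaw 0.423). The right-hand holder contains the pile, but its fitted outline is rotated too far, and the mask gives about −0.087. I'll go over the tag first.

Request:
apply_moves:
  series:
    - [[0.04,-0.037,0,0,0,-3,100],[0.04,-0.037,0,0,0,0,100],[0.04,-0.037,0,0,0,0,100],[0.04,-0.037,0,0,0,0,100],[0.04,-0.037,0,0,0,0,100],[0.04,-0.037,0,0,0,0,100],[0.04,-0.037,0,0,0,0,100],[0.04,-0.037,0,0,0,0,100]]

```text
clock: 3.4
position: [0.4177, -0.2274, 0.2566]
orientation: [3.071, 0.659, 0.001]
ft_force: [1.0, -0.9, 0.5]
opening: 0.0856
```

Request:
apply_moves:
  series:
    - [[0.04,-0.037,0,0,0,0,65],[0.04,-0.037,0,0,0,0,65],[0.04,-0.037,0.015,0,0,0,65],[0.04,-0.037,0.015,0,0,0,65],[0.04,-0.037,0.015,0,0,0,65],[0.04,-0.037,0.015,0,0,0,65],[0.02,-0.018,0.01,0,0,0,65],[0,0,0,0,0,0,65]]

```text
clock: 4.4
position: [0.5559, 0.0981, 0.1852]
orientation: [-3.071, -0.663, 0.003]
ft_force: [-0.1, -0.2, 0.3]
opening: 0.0553
```

Request:
apply_moves:
  series:
    - [[0.033,-0.026,0,0,0,0,65],[0.033,-0.027,0.01,0,0,0,65],[0,0,0.04,0,0,0,65],[0,0,0.04,0,0,0,65],[0,0,0.03,0,0,0,65],[0,0,0.01,0,0,0,65],[0,0,0,0,0,0,65],[0,0,0,0,0,0,65]]

```text
clock: 5.4
position: [0.5951, 0.1719, 0.058]
orientation: [-3.072, -0.659, -0.003]
ft_force: [0.3, -0.1, -0.7]
opening: 0.0557
```

```bash
python3 - <<'E'
from h import *
s=bot.get_state(); print(s['position'],s['ft_force'])
a=cam('side');b=cam('top')
A=cv2.resize(a['img'][170:290,230:390],None,fx=4,fy=4,interpolation=2);B=cv2.resize(b['img'][140:260,190:310],None,fx=4,fy=4,interpolation=2)
B=B[:,:160*4]; cv2.imwrite('pics/c1.png',cv2.resize(np.hstack([A,B])[:,:,::-1],(800,int(480*800/1120))))
E
```

```text
[0.59507968 0.17194756 0.05804421] [ 0.31014433 -0.08144874 -0.68315508]
```

View pics/c1.png

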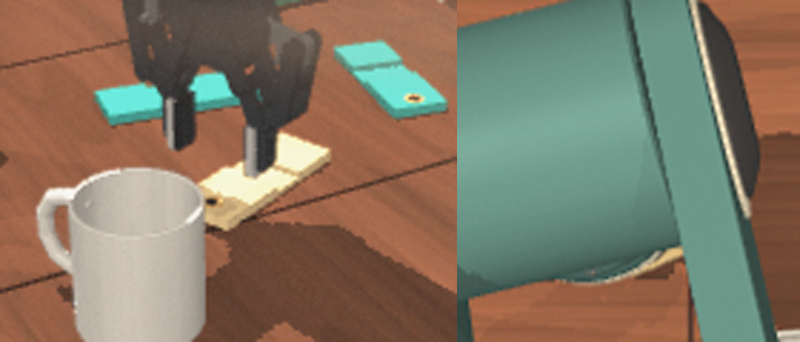

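The gripper straddles the tag's tail (side pane), with the mug clear. The top view is blocked by the arm. I'll descend to feel the table.

Request:
apply_moves:
  series:
    - [[0,0,0.02,0,0,0,65],[0,0,0.01,0,0,0,65],[0,0,0,0,0,0,65],[0,0,0.001,0,0,0,65],[0,0,0.001,0,0,0,65],[0,0,0.001,0,0,0,65],[0,0,0,0,0,0,65]]

```text
clock: 6.38
position: [0.5944, 0.172, 0.0234]
orientation: [3.072, 0.66, 0.0]
ft_force: [0.5, -0.2, 0.2]
opening: 0.0553
```

Request:
apply_moves:
  series:
    - [[0,0,0.001,0,0,0,65],[0,0,0,0,0,0,65]]

```text
clock: 6.62
position: [0.5943, 0.172, 0.0223]
orientation: [-3.072, -0.66, 0.0]
ft_force: [0.4, 0.0, -0.4]
opening: 0.0553
```

Request:
apply_moves:
  series:
    - [[0,0,0.001,0,0,0,65],[0,0,0,0,0,0,65]]

```text
clock: 6.88
position: [0.5943, 0.172, 0.0212]
orientation: [3.072, 0.66, -0.0]
ft_force: [-0.2, 1.3, -0.2]
opening: 0.0552
```

Request:
apply_moves:
  series:
    - [[0,0,0.001,0,0,0,65],[0,0,0,0,0,0,65]]

```text
clock: 7.12
position: [0.5944, 0.172, 0.0209]
orientation: [3.072, 0.66, 0.0]
ft_force: [-4.0, -1.0, 8.2]
opening: 0.0557
```

Request:
apply_moves:
  series:
    - [[0,0,0.001,0,0,0,65],[0,0,0,0,0,0,65]]

```text
clock: 7.38
position: [0.5945, 0.172, 0.0208]
orientation: [3.071, 0.66, 0.0]
ft_force: [-10.6, -3.1, 19.0]
opening: 0.0552
```

Request:
apply_moves:
  series:
    - [[0,0,-0.007,0,0,0,65],[0,0,0,0,0,0,65],[0,0,0,0,0,0,30],[0,0,0,0,0,0,30],[0,0,0,0,0,0,30],[0,0,0,0,0,0,30]]
  squeeze: 50

```text
clock: 8.12
position: [0.5945, 0.172, 0.0265]
orientation: [-3.072, -0.66, -0.001]
ft_force: [-0.9, -1.0, 6.2]
opening: 0.042
```

Request:
apply_moves:
  series:
    - [[0,0,-0.02,0,0,0,30],[0,0,-0.05,0,0,0,30],[0,0,-0.05,0,0,0,30],[0,0,0,0,0,0,30]]

```text
clock: 8.62
position: [0.5959, 0.1724, 0.1521]
orientation: [-3.071, -0.66, -0.012]
ft_force: [-0.7, 0.2, -1.2]
opening: 0.0423
```

Request:
apply_moves:
  series:
    - [[-0.033,0.033,0,0,0,0,30],[-0.033,0.033,0,0,0,0,30],[-0.033,0.033,0,0,0,0,30],[-0.033,0.033,0,0,0,0,30],[-0.033,0.033,0,0,0,9.7,30],[0,0,0,0,0,9.7,30],[0,0,0,0,0,9.7,30],[0,0,0,0,0,0,30]]

```text
clock: 9.62
position: [0.5114, -0.0463, 0.1463]
orientation: [-3.139, 0.132, 0.0]
ft_force: [0.1, 0.1, -1.0]
opening: 0.042
```

```bash
python3 - <<'E'
from fit import *
np.set_printoptions(precision=4,suppress=True)
s=bot.get_state(); R=cv2.Rodrigues(np.array(s['orientation']))[0];print(s['position'],'yaw',np.arctan2(R[1,0],R[0,0]),s['ft_force'])
p=cam('top');a=cam('side')
c=np.array([(399.5,133.8),(391,234.3),(441,238.3)]);print('basecorners',[atz(p,x,.012)[:2] for x in c])
for q in(p,a):
  for n in TP: print(n,[(np.round(d['xy'],1),round(d['confidence'],2)) for d in bot.landmark_of(q,n)])
h=[.6545,-.1035,-.087]
box=lambda a,b,w,z:[(a,-w,z),(b,-w,z),(b,w,z),(a,w,z)]
out=[]
for q,r in((p,(350,110,480,320)),(a,(280,190,500,350))):
    im=cv2.resize(q['img'],None,fx=4,fy=4,interpolation=cv2.INTER_CUBIC)
    for B in(box(-.088,.088,.044,.012),box(-.075,.044,.022,.028)): cv2.polylines(im,[np.int32(proj(q,tf(h,B))*4+1)],True,(255,0,0),1)
    im=im[r[1]*4:r[3]*4,r[0]*4:r[2]*4]; out.append(cv2.resize(im,(int(im.shape[1]*540/im.shape[0]),540))[:,:440 if not out else 999])
cv2.imwrite('pics/c2.png',np.hstack(out)[:,:1000,::-1] if 0 else cv2.resize(np.hstack(out),(800,int(540*800/np.hstack(out).shape[1])))[:,:,::-1])
E
```

```text
[ 0.5114 -0.0463  0.1463] yaw -0.08406027399868368 [ 0.0842  0.1218 -0.9746]
basecorners [array([ 0.7439, -0.0709]), array([ 0.5693, -0.0539]), array([ 0.5622, -0.139 ])]
tag [(array([199.9, 104. ]), 0.79), (array([170.8, 193.9]), 0.56), (array([418.5, 182.8]), 0.56)]
tag_nose [(array([164.4,  92.9]), 0.96), (array([163.5, 224.2]), 0.76), (array([403.8, 201.3]), 0.39)]
tag_eyelet [(array([222. , 105.9]), 0.92), (array([174.6, 167.2]), 0.8)]
tag [(array([354.4, 248.9]), 0.89), (array([294.5, 207.5]), 0.61), (array([365., 199.]), 0.57)]
tag_nose [(array([394.1, 239.5]), 0.86), (array([353.9, 187.6]), 0.67), (array([265.6, 205.6]), 0.6)]
tag_eyelet [(array([329.5, 258.5]), 0.74), (array([453.6, 306.3]), 0.66), (array([309.7, 201.4]), 0.62), (array([369. , 208.1]), 0.59)]
```

View pics/c2.png

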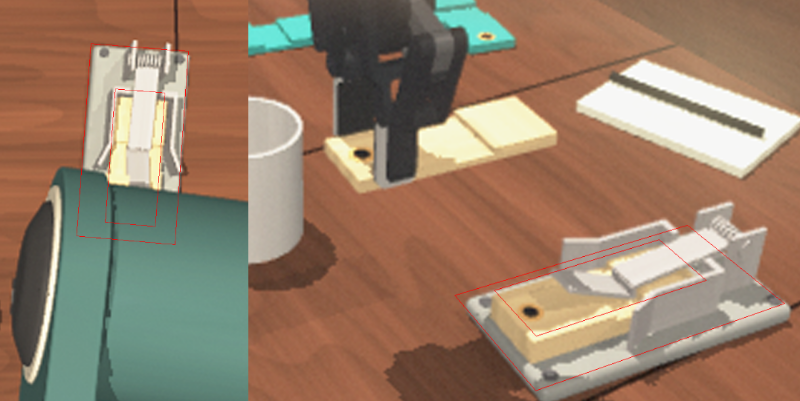

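Side view: tag gripped level near the tail, behind the groove. The holder overlay is a few px off, so I'll refine it from the unobstructed first pictures.

```bash
python3 - <<'E'
import cv2
a=cv2.imread('pics/side0.png')[268:352,362:500];b=cv2.imread('pics/top0.png')[126:246,380:460]
cv2.imwrite('pics/s5.png',cv2.resize(a,None,fx=5.75,fy=5.75,interpolation=2))
cv2.imwrite('pics/t5.png',cv2.resize(b,None,fx=5,fy=5,interpolation=2))
E
```

```text
(no output)
```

View pics/s5.png

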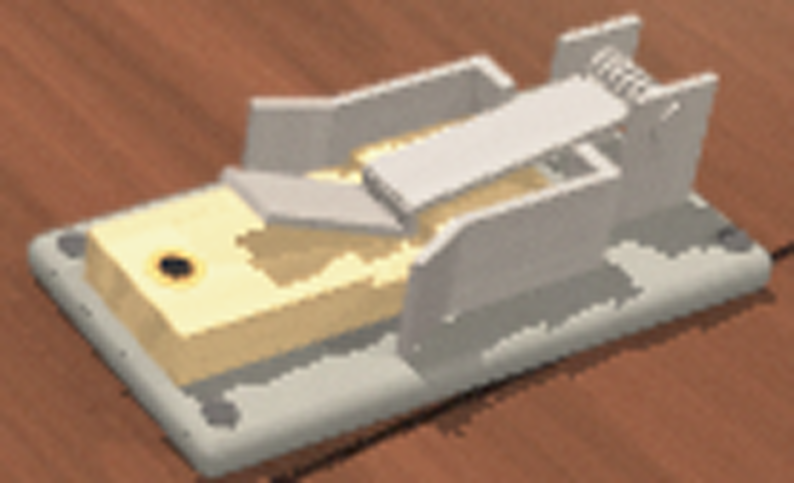

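View pics/t5.png

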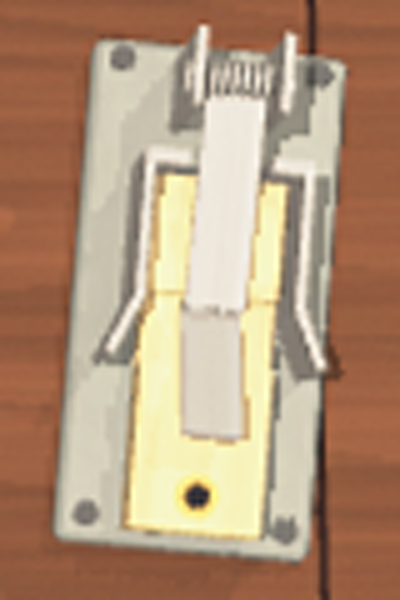

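```bash
python3 - <<'E'
from fit import *
np.set_printoptions(precision=4,suppress=True)
T,S=cam('top'),cam('side')
L=[(T,5,(380,126),[((-.0755,.022,.028),126,527),((-.0755,-.022,.028),265,537),((.044,.022,.028),155,173),((.044,-.022,.028),288,183),((-.0635,0,.028),197,495),((-.046,.01,.043),183,436),((-.046,-.01,.043),245,440),((-.088,.044,.010),53,540),((-.088,-.044,.010),305,560),((.088,.044,.010),94,40),((.088,-.044,.010),347,63)]),
(S,5.75,(362,268),[((-.0755,.022,.028),92,243),((-.0755,-.022,.028),181,334),((-.0635,0,.028),177,266),((-.046,.01,.043),222,176),((-.046,-.01,.043),268,220)])]
def run(L):
    f=lambda v:np.concatenate([proj(p,tf(v,X))[0]-((np.array([x,y])+.5)/s-.5+o) for p,s,o,q in L for X,x,y in q])
    r=least_squares(f,[.654,-.1035,-.087],x_scale=[.01,.01,.1],loss='soft_l1');print(r.x);return r.x,f(r.x).reshape(-1,2)
for M in (L[:1],L[1:],L):
    x,e=run(M);print(e.round(1).tolist())
E
```

```text
[ 0.6486 -0.1047 -0.0926]
[[0.7, -1.1], [-0.8, -0.8], [0.4, -0.4], [-0.2, -0.2], [0.2, -0.7], [-0.4, -0.8], [-0.6, -0.5], [-0.0, 3.2], [1.0, 3.8], [-0.1, 2.6], [0.0, 2.3]]
[ 0.6516 -0.1067 -0.0985]
[[-0.3, -2.8], [0.6, 0.0], [0.1, 0.1], [-0.1, 0.3], [-0.3, 0.7]]
[ 0.6506 -0.1052 -0.0877]
[[1.2, -2.2], [-0.3, -2.0], [0.5, -1.5], [-0.0, -1.4], [0.6, -1.8], [0.0, -2.0], [-0.2, -1.8], [0.5, 2.2], [1.5, 2.6], [-0.1, 1.6], [0.1, 1.0], [-1.3, -2.8], [-0.1, -0.0], [-0.8, -0.0], [-1.2, 0.1], [-1.2, 0.5]]
```

Request:
apply_moves:
  series:
    - [[-0.012,0.023,0,0,0,0.4,30],[-0.012,0.023,0,0,0,0,30],[0,0,0.035,0,0,0,30],[0,0,0.025,0,0,0,30],[0,0,0.012,0,0,0,30],[0,0,0,0,0,0,30],[0,0,0,0,0,0,30]]

```text
clock: 11.0
position: [0.4842, -0.0899, 0.0754]
orientation: [3.138, -0.144, 0.002]
ft_force: [-1.0, -0.6, 0.3]
opening: 0.0422
```

```bash
cat > look.py <<'E'
import sys
from fit import *
np.set_printoptions(precision=4,suppress=True)
H=np.array([.649,-.1055,-.092])
def st():
    s=bot.get_state(); R=cv2.Rodrigues(np.array(s['orientation']))[0];y=np.arctan2(R[1,0],R[0,0]);P=np.array(s['position'])
    d=P[:2]-H[:2];c,q=np.cos(H[2]),np.sin(H[2]);F=s['ft_force']
    print('t',s['clock'],'pos',P,'yaw',round(y,4),'tilt',R[:2,2],'holder xy of TCP',np.array([c*d[0]+q*d[1],-q*d[0]+c*d[1]]),'F along/across/z',np.array([c*F[0]+q*F[1],-q*F[0]+c*F[1],F[2]]),'open',s['opening']);return P,y
if __name__=='__main__':
    P,y=st();p=cam('side')
    v=[P[0]+.0408*np.cos(y),P[1]+.0408*np.sin(y),y]
    im=cv2.resize(p['img'],None,fx=5,fy=5,interpolation=cv2.INTER_CUBIC)
    box=lambda a,b,w,z:[(a,-w,z),(b,-w,z),(b,w,z),(a,w,z)]
    cv2.polylines(im,[np.int32(proj(p,tf(v,box(-.06,.06,.022,.008),P[2]-.0265))*5+2)],True,(255,0,0),1)
    cv2.polylines(im,[np.int32(proj(p,tf(H,box(-.0755,.044,.022,.028)))*5+2)],True,(0,0,255),1)
    l,t=int(sys.argv[2]),int(sys.argv[3]); cv2.imwrite('pics/'+sys.argv[1],im[t*5:t*5+600,l*5:l*5+800,::-1])
E
python3 look.py pre.png 310 240
```

```text
t 11.0 pos [ 0.4842 -0.0899  0.0754] yaw -0.0915 tilt [ 0.0012 -0.0003] holder xy of TCP [-0.1655  0.0003] F along/across/z [-0.9561 -0.7401  0.2642] open 0.0421703247265624
```

View pics/pre.png

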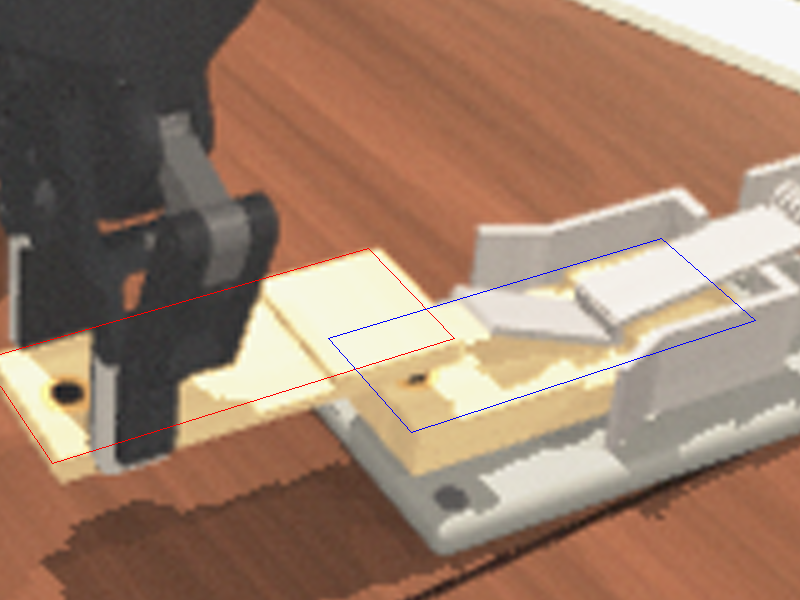

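Request:
apply_moves:
  series:
    - [[0,0.001,0.013,0,0,0,30],[0,0,0.007,0,0,0,30],[0,0,0,0,0,0,30],[0,0,0,0,0,0,30]]

```text
clock: 11.55
position: [0.4836, -0.0909, 0.0544]
orientation: [-3.138, 0.144, 0.0]
ft_force: [0.0, -0.0, 0.3]
opening: 0.0421
```

Request:
apply_moves:
  series:
    - [[0.008,0,0,0,0,0,30],[0.008,0,0,0,0,0,30],[0.006,0,0,0,0,0,30],[0.006,0,0,0,0,0,30],[0.006,0,0,0,0,0,30],[0.006,0,0,0,0,0,30]]

```text
clock: 12.3
position: [0.5235, -0.0946, 0.0542]
orientation: [-3.138, 0.144, 0.001]
ft_force: [-5.3, 1.3, 3.2]
opening: 0.0418
```

```bash
python3 look.py in1.png 330 235
```

```text
t 12.3 pos [ 0.5235 -0.0946  0.0542] yaw -0.0917 tilt [-0.0009  0.0001] holder xy of TCP [-0.126  -0.0006] F along/across/z [-5.388   0.8405  3.1565] open 0.04182245029747112
```

Request:
apply_moves:
  series:
    - [[0.006,0,-0.0005,0,0,0,30],[0.006,0,0,0,0,0,30],[0.006,0,0,0,0,0,30],[0.006,0,0,0,0,0,30],[0.006,0,0,0,0,0,30],[0.006,0,0,0,0,0,30]]

```text
clock: 13.1
position: [0.5595, -0.0979, 0.0546]
orientation: [-3.138, 0.144, 0.0]
ft_force: [-3.2, 0.5, -1.2]
opening: 0.0422
```

Request:
apply_moves:
  series:
    - [[0.005,0,0,0,0,0,30],[0.005,0,0,0,0,0,30],[0.005,0,0,0,0,0,30],[0.003,0,0,0,0,0,30],[0,0,0,0,0,0,30]]

```text
clock: 13.72
position: [0.5777, -0.0996, 0.0549]
orientation: [3.138, -0.144, 0.001]
ft_force: [0.8, -0.6, -1.2]
opening: 0.0421
```

```bash
python3 look.py in2.png 350 235
```

```text
t 13.725 pos [ 0.5777 -0.0996  0.0549] yaw -0.0918 tilt [ 0.0009 -0.0001] holder xy of TCP [-0.0716 -0.0006] F along/across/z [ 0.8122 -0.5313 -1.1822] open 0.0421498738052006
```

View pics/in2.png

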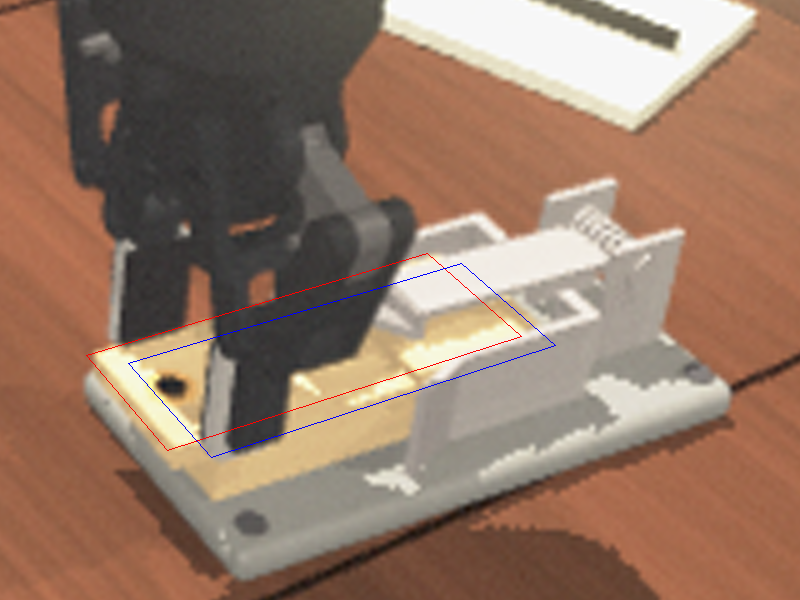

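Request:
apply_moves:
  series:
    - [[0.003,0,0,0,0,0,30],[0.003,0,0,0,0,0,30],[0.002,0,0,0,0,0,30],[0.001,0,0,0,0,0,30]]

```text
clock: 14.28
position: [0.5862, -0.1004, 0.0547]
orientation: [-3.138, 0.144, 0.0]
ft_force: [-2.4, 0.6, -1.5]
opening: 0.0424
```

Request:
apply_moves:
  series:
    - [[0.001,0,0,0,0,0,30],[0.001,0,0,0,0,0,30]]

```text
clock: 14.52
position: [0.5882, -0.1005, 0.0548]
orientation: [-3.138, 0.144, 0.0]
ft_force: [-4.0, 0.7, -1.4]
opening: 0.0421
```

Request:
apply_moves:
  series:
    - [[0.001,0,0,0,0,0,30],[0.001,0,0,0,0,0,30]]

```text
clock: 14.78
position: [0.5902, -0.1007, 0.0548]
orientation: [-3.138, 0.144, 0.0]
ft_force: [-3.1, -0.4, -0.9]
opening: 0.0419
```

Request:
apply_moves:
  series:
    - [[0.001,0,0,0,0,0,30],[0.001,0,0,0,0,0,30]]

```text
clock: 15.02
position: [0.5922, -0.1009, 0.0548]
orientation: [3.138, -0.144, -0.0]
ft_force: [-2.3, 0.1, -1.6]
opening: 0.042
```

Request:
apply_moves:
  series:
    - [[0.001,0,0,0,0,0,30],[0.0005,0,0,0,0,0,30]]

```text
clock: 15.28
position: [0.5926, -0.1009, 0.0546]
orientation: [-3.138, 0.144, 0.005]
ft_force: [-16.1, 1.1, 6.7]
opening: 0.0421
```

The tag bumped the stop (−16 N). Now the pull.

Request:
apply_moves:
  series:
    - [[-0.001,0,0,0,0,0,30],[-0.001,0,0,0,0,0,30],[-0.001,0,0,0,0,0,30],[0,0,0,0,0,0,30]]

```text
clock: 15.78
position: [0.5909, -0.1008, 0.055]
orientation: [3.138, -0.144, 0.001]
ft_force: [1.8, 0.3, -1.0]
opening: 0.0421
```

```bash
python3 -c "
from look import *
st()"
```

```text
t 15.775 pos [ 0.5909 -0.1008  0.055 ] yaw -0.0917 tilt [ 0.0007 -0.0001] holder xy of TCP [-0.0583 -0.0006] F along/across/z [ 1.7458  0.4722 -1.041 ] open 0.04212067940533757
```

Request:
apply_moves:
  series:
    - [[-0.0005,0,0,0,0,0,30],[-0.0005,0,0,0,0,0,30]]

```text
clock: 16.02
position: [0.5897, -0.1007, 0.0549]
orientation: [3.138, -0.144, 0.0]
ft_force: [1.9, 0.1, -0.9]
opening: 0.0423
```

Request:
apply_moves:
  series:
    - [[-0.0005,0,0,0,0,0,30]]

```text
clock: 16.15
position: [0.5892, -0.1006, 0.0548]
orientation: [-3.138, 0.144, -0.0]
ft_force: [3.2, -0.5, -1.6]
opening: 0.042
```

Request:
apply_moves:
  series:
    - [[-0.0003,0,0,0,0,0,30]]

```text
clock: 16.27
position: [0.5888, -0.1006, 0.0548]
orientation: [-3.138, 0.144, -0.0]
ft_force: [2.2, 0.0, -1.9]
opening: 0.0423
```

Request:
apply_moves:
  series:
    - [[-0.0003,0,0,0,0,0,30]]

```text
clock: 16.4
position: [0.5887, -0.1006, 0.0549]
orientation: [3.138, -0.144, 0.001]
ft_force: [4.7, -1.6, -1.1]
opening: 0.0422
```

Request:
apply_moves:
  series:
    - [[-0.0003,0,0,0,0,0,30]]

```text
clock: 16.52
position: [0.5886, -0.1006, 0.055]
orientation: [3.138, -0.144, 0.002]
ft_force: [6.0, -0.5, -0.7]
opening: 0.0423
```

Request:
apply_moves:
  series:
    - [[-0.0003,0,0,0,0,0,30]]

```text
clock: 16.65
position: [0.5886, -0.1006, 0.0552]
orientation: [3.138, -0.144, 0.003]
ft_force: [8.2, -0.8, -0.9]
opening: 0.0419
```

Caught after 4 mm, and the force now reads 8 N. Holding.

Request:
apply_moves:
  series:
    - [[0,0,0,0,0,0,30],[0,0,0,0,0,0,30]]

```text
clock: 16.9
position: [0.5886, -0.1006, 0.0552]
orientation: [3.138, -0.144, 0.003]
ft_force: [7.5, 0.2, -1.0]
opening: 0.0422
```

Request:
apply_moves:
  series:
    - [[0,0,0,0,0,0,30],[0,0,0,0,0,0,30],[0,0,0,0,0,0,30]]

```text
clock: 17.27
position: [0.5886, -0.1006, 0.0552]
orientation: [3.138, -0.144, 0.003]
ft_force: [8.4, -0.5, -1.3]
opening: 0.042
```

Request:
apply_moves:
  series:
    - [[0,0,0,0,0,0,30],[0,0,0,0,0,0,30],[0,0,0,0,0,0,30],[0,0,0,0,0,0,30]]

```text
clock: 17.77
position: [0.5886, -0.1006, 0.0552]
orientation: [3.138, -0.144, 0.003]
ft_force: [7.9, -1.0, -0.5]
opening: 0.0425
```

Request:
apply_moves:
  series:
    - [[0.0006,0,0,0,0,0,30],[0,0,0,0,0,0,30],[0,0,0,0,0,0,75],[0,0,0,0,0,0,75],[0,0,0,0,0,0,75],[0,0,0,0,0,0,75]]

```text
clock: 18.52
position: [0.5885, -0.1006, 0.0547]
orientation: [-3.138, 0.144, 0.0]
ft_force: [-0.2, -0.4, 0.1]
opening: 0.0643
```

Request:
apply_moves:
  series:
    - [[0,0,-0.02,0,0,0,75],[0,0,-0.04,0,0,0,75],[0,0,-0.05,0,0,0,75],[0,0,-0.05,0,0,0,75],[-0.05,0,0,0,0,0,75],[-0.05,0,0,0,0,0,75],[0,0,0,0,0,0,75]]

```text
clock: 19.4
position: [0.487, -0.0912, 0.217]
orientation: [3.138, -0.144, 0.004]
ft_force: [-0.0, -0.4, 1.2]
opening: 0.0639
```

```bash
python3 -c "
from look import *
st()
T,S=cam('top'),cam('side')
for p in(T,S):
  for n in('mug','spinning_top'): print(n,[(np.round(d['xy']),round(d['confidence'],2)) for d in bot.landmark_of(p,n)])
a=cv2.resize(S['img'][262:352,362:500],None,fx=5.75,fy=5.75,interpolation=2)
cv2.imwrite('pics/end.png',a[:,:,::-1])
"
```

```text
t 19.4 pos [ 0.487  -0.0912  0.217 ] yaw -0.092 tilt [ 0.0028 -0.0007] holder xy of TCP [-0.1626 -0.0006] F along/across/z [ 0.0241 -0.3748  1.2283] open 0.06394812344444355
mug [(array([307., 279.]), 0.63)]
spinning_top [(array([174., 296.]), 0.82)]
mug [(array([276., 282.]), 0.66), (array([426., 314.]), 0.15)]
spinning_top [(array([218., 223.]), 0.85)]
```

View pics/end.png

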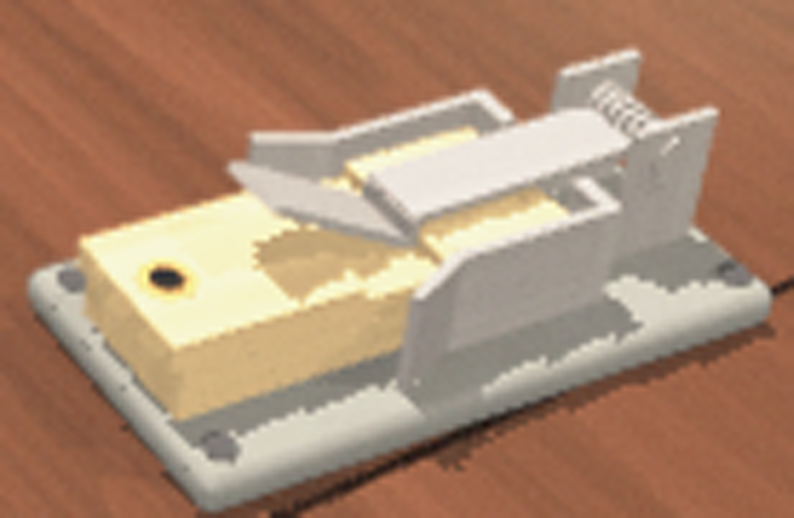

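The tag lies on the pile with its eyelet outward at (165,278) and the arm's lip in its groove at (415,245). The pile's tails are flush and not dragged out, and the mug and top read the same as before. Handing in.

```bash
python3 -c "
from bench import bot
print(bot.close_job())"
```

```text
the job is handed in; nothing more can be done
None
```

The wooden tag is back on top of the pile in the right-hand holder, eyelet end outward, with the sprung arm's lip in its groove. I handed the job in at about 20 s on the robot's clock.

- **Insertion:** I slid the tag in under the toe until it bumped the back stop, where the force along the slide reached about 16 N.
- **Pull test:** The tag slid back 4 mm, then caught. I held it for about 1.1 s at readings of 7.5 to 8.4 N and it did not move. I then eased off the pull and let go.
- **Final checks:** The last side picture shows the tag seated and the pile's tails still inside the base. The mug and spinning top read within about 3 px of where they were at the start.
- **Disagreements:** The first network fit of the holder was rotated too far, and its base plate is not centred on its origin. I refitted the holder pose from enlarged crops of both cameras, which still differed by 2 to 3 mm. I did not push the tag back to the stop after the pull, so it rests against the catch, about 4 mm short of the stop.

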